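# Put the carton away in the roller-catch cupboard

### The arm

A 6-joint arm with a two-finger parallel gripper is mounted at the origin on the work surface. World frame = base frame: x ahead of the robot, y to its left, z up, the work surface at z = 0. Lengths are in m, angles in rad, forces in N, time in s.
With the tool pointing down it reaches from about 0.35 to 0.725 m from the base axis. Payload 4.3 kg.
Tool frame: the origin (TCP) lies midway between the tips of the shut fingers; the grasp point (between the pads) lies 19 mm behind it; z points along the fingers, y is the line along which they close (so a half turn about z gives the same grasp; the last joint's range is limited). The gripper opens to 85 mm and grips with 20 to 120 N. Pads are 22 mm wide; open, the fingers measure 114 mm over their backs; the gripper's body (76 mm by 85 mm) begins 54 mm behind the grasp point. The pads swing forward as they close: fully open they stand 13 mm farther back than shut.
Start: joints at [-0.11, 0.377, 0.081, 1.274, 0, 1.46], TCP at [0.575, 0, 0.231] pointing down, gripper open.
Joint ranges: [-2.72, 2.72], [-0.84, 1.66], [-1.02, 1.22], [-1.77, 2.12], [-1.37, 1.28], [-3.14, 3.14]. Speed limits (rad/s): [2.57, 2.57, 3.14, 3.14, 3.14, 3.14].

### API

Orientations are given as a unit quaternion [x, y, z, w].
In Python, from rig import sense, optics, ticket gives the robot as it stands.
- The arm moves only by the tool servo_tool, never from a script. Its argument "motion" is a list of rows, each a list of 7 numbers: the turn, a rotation vector about the tool's x, y, z in degrees, then the shift along the tool's x, y, z in mm, then the closure in counts, from 0 (fully open) to 255 (shut). A call has 1 to 8 rows; each row shifts and turns the commanded pose from where the row before left it, along the tool's axes as they then stand; what a row does not reach is not made up. A row lasts 1/10 s, in which the tool goes at most 50 mm and 8.59 degrees, less where a joint would pass 70% of its speed; a pose out of reach is approached as far as the arm can. A call is refused whole if a number of a shift passes 50 or a number of a turn 8.59, either way. A call with a gripper value outside its range is refused whole. The fingers move at their own pace and stop on an object; "grip_force" is the grip in N (left out, the last holds). Time passes only in rows, so rows that do not move let the fingers close. It gives the time, the measured TCP pose, the force, the opening and the grip force at its end, in the units of the state.
- sense(): the state, without advancing time (a new reading comes with each control period).
- optics.get_image(name): name is "scene" or "side" or "wrist"; returns the picture (400x640x3 uint8, red, green, blue); there is no depth.
- optics.get_calibration(name): a dict with "camera_matrix" (3x3 intrinsics, pixels), "k1" (the pictures are not rectified: a ray, as slopes to the right and down, at radius r is drawn at 1 + k1 r^2 times it, then the intrinsics apply), "xyz" and "attitude" of the camera in the world; the wrist camera has in their place "tool_from_camera" (4x4, takes a point from camera to tool coordinates, whose origin is the TCP and whose axes are the flange's). Camera axes: x right, y up, looking along -z (the intrinsics and any distortion apply to the point x, -y, -z); pixel columns grow to the right and rows downward; lengths in m; the calibration is good to about 2 mm. A picture is of the moment at which its call begins: read the wrist's pose just before it. get_calibration takes no time and is no camera call.
- ticket.hand_in(): hands the job in; it is judged then, once.
The state is a dict: "time_s": time; "q": joint angles; "qd": joint speeds; "tau": joint torques, N m; "ee_pos": TCP position; "orientation": TCP orientation; "force": force on the tool from outside, world axes, zero at the start; "wrist_torque": the same for the moment, N m; "opening": opening from 0.0 (shut) to 1.0 (fully open); "finger_force": force on a finger pad.
Only numpy, scipy, OpenCV 4.12 (cv2) and the standard library are available. Lean on these libraries where they do the work, as an engineer would, in place of code of your own. Each camera call takes 0.05 s, during which the arm holds its last target. There are 200 camera calls.

### The job

Pull the brown cupboard's door open through its roller catch and swing it wide, put the small taped carton away lengthwise, upright on the bench inside the cupboard and all of it behind the front edges, and then push the door shut until it snaps home on the catch. Do not slam the door, do not shove the carton with it, and leave the bottle, the tape roll and the tin undisturbed.

Things in the scene. Friction and masses are not known exactly. Their poses are not given: they have to be found in the camera images.
- cabinet: Brown bench-top cupboard, fixed, 220 mm deep (x), 250 wide (y), 250 high, 16 mm panels. Origin: centre of its underside, at bench height. Own x points into it: the front edges of its sides lie at x = -110 mm, the inside runs back to x = +98 mm, y = -109 to +109 mm, up to 234 mm. No floor or sill: the bench runs on inside. The bottle stands in its +y half; the -y half is free.
- catch (a point): Middle of the roller catch, two white sprung rollers in a steel bracket under the cupboard's top, 205 mm above the bench, 22 mm behind the front edges and 77 mm to the cupboard's -y side. The bracket takes up the front 38 mm of depth, is 34 mm wide and reaches down to 187 mm above the bench.
- door (a joint): Door angle, rad: 0 = shut, home on the catch; up to 1.9 = open, towards the cupboard's -x, clockwise from above. Leaf 246 mm wide, 16 thick, 4 to 246 mm above the bench, 0.8 kg, stiff hinges: stays where left. A tongue inside snaps between the rollers: they resist from 0.07 rad down and take about 8 N at the handle; below 0.02 rad it draws itself shut. Pulling open takes about the same.
- hinge (a point): Hinge line of the door at bench height: x = -110 mm, y = +123 mm in the cupboard's frame; its axes are the cupboard's. At angle 0 the leaf lies from 2 to 18 mm in front of this line (cupboard's -x) and runs 246 mm towards the cupboard's -y.
- door_handle (a point): Grip point on the door handle, an upright round steel bar 11 mm thick, from 130 to 240 mm above the bench, on two stays, its axis 35 mm out from the door's outer face and 215 mm from the hinge line along the leaf. The point is on the bar's axis, 215 mm above the bench, 25 mm below the bar's top. Axes of the door: x into the door, z up.
- carton_center (a point): Centre of the closed cardboard carton with a strip of tan tape along its top, 130 mm long (own x), 60 wide (own y), 70 high (own z), 0.25 to 0.5 kg. The point lies half-way up, 35 mm above its underside.
- bottle: White plastic bottle with a red cap, 58 mm across, 165 mm high, standing inside the cupboard. Origin: centre of its underside. Leave it.
- tape: Roll of tan packing tape lying flat on the bench, 100 mm across, 48 mm high. Origin: centre of its underside. Leave it.
- tin: Tin with a blue label, 68 mm across, 85 mm high, standing on the bench. Origin: centre of its underside. Leave it.

How it is judged:
By the outcome, as a careful person would: the job done as asked, in the order asked, and still so for the second after the job is handed in, with the robot touching nothing.
It also fails if it takes over 72 s, if anything falls off the work surface, if the arm or the gripper's body presses on something with over 40 N, if the wrist force passes 120 N, or if a joint passes its speed limit or range.

## Working session

There is one attempt and no reset: what is moved stays moved. The work goes in short steps, Python scripts to look and compute and a tool call to move; the robot and the scene stay as the last step left them, time stands still between calls to the robot, and variables do not carry over. Pictures are saved under pics/ and viewed, at most 10 in all, crops included, and the job is handed in when it is done.

Besides the shell and the picture viewer there is one more tool, called after "Request:" as name(argument=value, ...) on one line, values as JSON. servo_tool: Moves the arm, as the interface text tells. Its arguments: {"type":"object","properties":{"motion":{"type":"array","items":{"type":"array","items":{"type":"number"}}},"grip_force":{"type":"number"}},"required":["motion"]}

```bash
mkdir -p pics; ls; python3 - <<'E'
from rig import sense, optics
import cv2
s=sense(); print(s)
for n in("scene","side"):
    cv2.imwrite(f"pics/{n}0.png",optics.get_image(n)[:,:,::-1])
    print(n,optics.get_calibration(n))
print(optics.get_calibration("wrist"))
E
```

```text
pics
{'time_s': 0.0, 'q': array([-1.10285977e-01,  3.78071882e-01,  7.96154247e-02,  1.27437624e+00,
        2.13399519e-05,  1.46052266e+00]), 'qd': array([ 5.88501524e-04,  2.07698952e-03,  3.35147422e-05, -1.60720116e-04,
        2.38753147e-03,  2.33053341e-03]), 'tau': array([ 1.92906773e-03, -4.63601696e+01,  2.69876611e+01,  2.08308909e-02,
       -4.51424455e-05, -3.66153597e-05]), 'ee_pos': array([5.74349319e-01, 9.28465178e-05, 2.30351768e-01]), 'orientation': array([ 7.07110775e-01,  7.07102054e-01, -6.28026752e-04, -8.01498603e-04]), 'force': array([ 1.05741402,  0.67020633, -0.35200796]), 'wrist_torque': array([-0.00975705,  0.00695005,  0.00078038]), 'finger_force': 0.0, 'opening': 1.0009515347026665}
scene {'camera_matrix': array([[502.38787779,   0.        , 315.86569709],
       [  0.        , 502.38787779, 200.23568164],
       [  0.        ,   0.        ,   1.        ]]), 'k1': -0.10013337807867496, 'xyz': array([0.47874536, 0.80344012, 0.82612694]), 'attitude': array([-0.04152735,  0.44130148,  0.89173742, -0.09128447])}
side {'camera_matrix': array([[375.03072159
[... 151 characters left out ...]
4493339127, 'xyz': array([0.45773152, 0.43499791, 0.7567588 ]), 'attitude': array([-0.06440413,  0.34162617,  0.91799951, -0.19084173])}
{'camera_matrix': array([[311.42801826,   0.        , 322.90863102],
       [  0.        , 311.42801826, 192.48172976],
       [  0.        ,   0.        ,   1.        ]]), 'k1': -0.016654902982631167, 'tool_from_camera': array([[ 5.64802421e-04,  9.55891161e-01,  2.93720562e-01,
         7.48081267e-02],
       [ 9.99999802e-01, -4.58173390e-04, -4.31833623e-04,
         3.46795437e-04],
       [-2.78210998e-04,  2.93720748e-01, -9.55891231e-01,
        -1.43658195e-01],
       [ 0.00000000e+00,  0.00000000e+00,  0.00000000e+00,
         1.00000000e+00]])}
```

View pics/scene0.png

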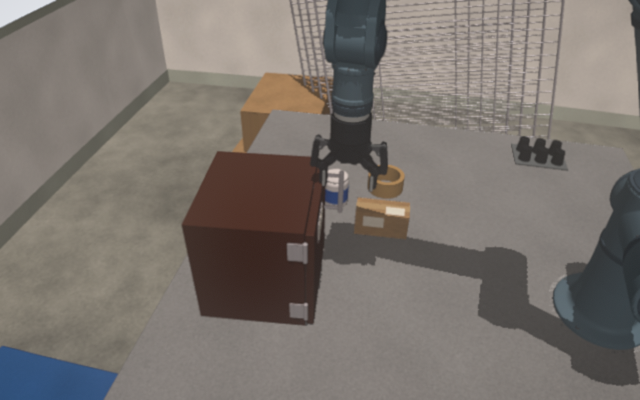

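View pics/side0.png

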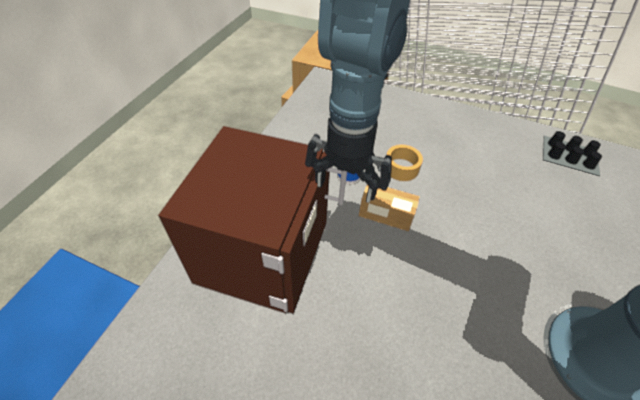

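```bash
cat > h.py <<'E'
import numpy as np, cv2
from scipy.spatial.transform import Rotation as R
from scipy.optimize import least_squares
from rig import sense, optics
def cam(n, s=None):
    c=optics.get_calibration(n)
    if n=="wrist":
        s=s or sense(); T=np.eye(4); T[:3,:3]=R.from_quat(s["orientation"]).as_matrix(); T[:3,3]=s["ee_pos"]
        T=T@c["tool_from_camera"]; return c["camera_matrix"],c["k1"],T[:3,:3],T[:3,3]
    return c["camera_matrix"],c["k1"],R.from_quat(c["attitude"]).as_matrix(),c["xyz"]
def proj(C,P):
    K,k,A,o=C; p=(np.atleast_2d(P)-o)@A; u=np.c_[p[:,0],-p[:,1]]/-p[:,2:]
    u=u*(1+k*(u**2).sum(1,keepdims=True)); return u*[K[0,0],K[1,1]]+K[:2,2]
def onz(C,uv,z):
    K,k,A,o=C; uv=np.atleast_2d(np.array(uv,float)); z=np.broadcast_to(z,len(uv))
    u=cv2.undistortPoints(uv[:,None],K,np.array([k,0,0,0]))[:,0]
    d=np.c_[u[:,0],-u[:,1],-np.ones(len(u))]@A.T
    return o+d*((z-o[2])/d[:,2])[:,None]
def fit(f,x0,obs):
    """f(x)->world points ; obs: list of (cam,uv)"""
    g=lambda x:np.concatenate([(proj(C,p)-uv).ravel() for p,(C,uv) in zip(f(x),obs)])
    r=least_squares(g,x0,loss="soft_l1"); return r.x,r.fun
E
python3 - <<'E'
from h import *
a=cv2.imread("pics/scene0.png")[140:330,185:435]; cv2.imwrite("pics/sc.png",cv2.resize(a,None,fx=3,fy=3,interpolation=cv2.INTER_CUBIC))
a=cv2.imread("pics/side0.png")[120:320,155:425]; cv2.imwrite("pics/sd.png",cv2.resize(a,None,fx=2.9,fy=2.9,interpolation=cv2.INTER_CUBIC))
cv2.imwrite("pics/w0.png",optics.get_image("wrist")[:,:,::-1])
E
```

```text
(no output)
```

View pics/sd.png

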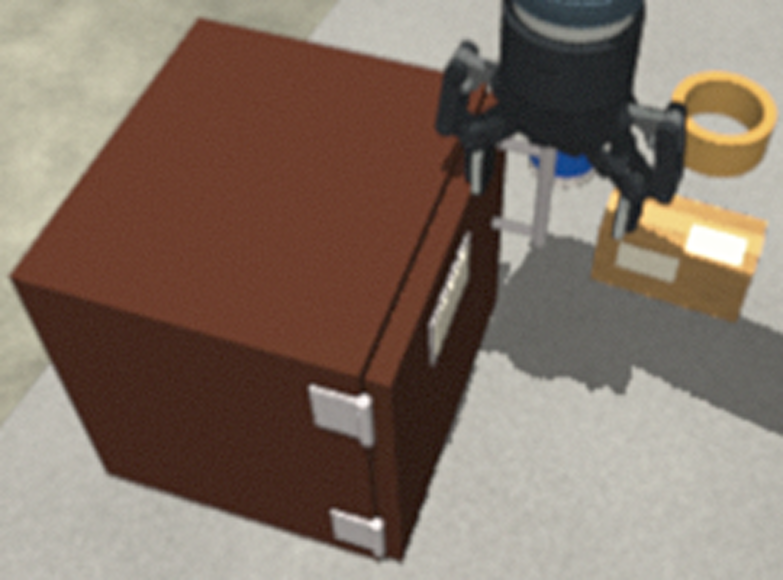

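View pics/w0.png

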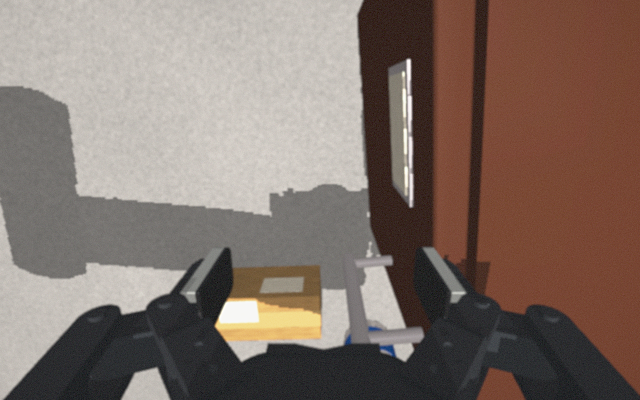

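```bash
python3 - <<'E'
from h import *
S=cam("side"); C=cam("scene"); W=cam("wrist")
def uv(l,s,o): return np.array(l,float)/s+o
sd=uv([(198,18),(12,275),(362,380),(388,388),(108,473),(402,562)],2.9,(155,120))
loc=np.array([[.110,-.125,.25],[.110,.125,.25],[-.110,.125,.25],[-.128,.123,.246],[.110,.125,0],[-.128,.123,.004]])
sc=np.array([(220,155),(192,222),(306,239),(324,159),(202,312)],float)
loc2=np.array([[.110,-.125,.25],[.110,.125,.25],[-.110,.125,.25],[-.110,-.125,.25],[.110,.125,0]])
def pts(x,l): 
    c,s=np.cos(x[2]),np.sin(x[2]); return np.c_[x[0]+c*l[:,0]-s*l[:,1],x[1]+s*l[:,0]+c*l[:,1],l[:,2]]
for f,o in [(lambda x:[pts(x,loc),pts(x,loc2)],[(S,sd),(C,sc)]),(lambda x:[pts(x,loc)],[(S,sd)])]:
    x,r=fit(f,[.75,0,0],o); print(x,np.degrees(x[2]),r.round(1))
    print("handle",pts(x,np.array([[-.110-.018-.035,.123-.215,.215]])), "hinge",pts(x,np.array([[-.11,.123,0]])))
    print(proj(W,pts(x,np.array([[-.163,-.092,.24],[-.163,-.092,.13]]))), proj(S,pts(x,np.array([[-.163,-.092,.24],[-.163,-.092,.13]])))) 
print(onz(W,[(321,267),(321,304),(321,340)],[0,.07,.07]))
print("carton side", onz(S,uv([(742,318),(592,275),(765,222)],2.9,(155,120)),[0,0,.07]))
print("tape",onz(S,uv([(722,105)],2.9,(155,120)),.048),"tin",onz(S,uv([(562,165)],2.9,(155,120)),.085))
a=cv2.imread("pics/scene0.png")[150:250,290:430]; cv2.imwrite("pics/sc2.png",cv2.resize(a,None,fx=5.5,fy=5.5,interpolation=cv2.INTER_CUBIC))
E
```

```text
[0.74427234 0.0486036  0.08267144] 4.736724751815449 [ 3.2 -0.8 -0.  -0.3 -0.5 -0.1  1.7  0.7  0.8  0.2  0.8  2.   0.3 -4.3
 -9.1  2.3 -1.  -4.3 -3.2 -1.4 -0.1  3.4]
handle [[ 0.58942615 -0.05654229  0.215     ]] hinge [[0.62449102 0.16210001 0.        ]]
[[349.70922094 352.64761721]
 [339.57033187 254.17736097]] [[347.21645966 169.74533359]
 [343.01032042 205.56414737]]
[0.74728899 0.04906566 0.09563741] 5.4796197499681165 [ 0.8 -0.8 -1.3  0.2 -1.1 -1.   1.2 -0.3 -0.1  0.6  0.4  1.1]
handle [[ 0.59381909 -0.05807906  0.215     ]] hinge [[0.62604618 0.1609995  0.        ]]
[[357.76724393 354.91433992]
 [344.55786432 255.75455353]] [[345.34183527 168.55869781]
 [341.34035609 204.41138168]]
[[ 0.57216051 -0.14593658  0.        ]
 [ 0.57264735 -0.15283792  0.07      ]
 [ 0.5725818  -0.20393136  0.07      ]]
carton side [[ 0.43632471 -0.15446123  0.        ]
 [ 0.5687153  -0.14668353  0.        ]
 [ 0.4436944  -0.20372295  0.07      ]]
tape [[ 0.51320445 -0.35147743  0.048     ]] tin [[ 0.61707898 -0.18245752  0.085     ]]
```

View pics/sc2.png

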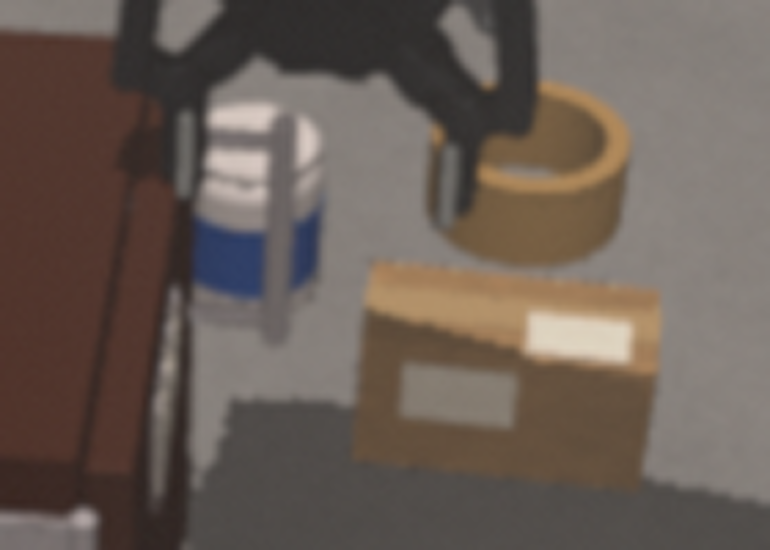

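```bash
python3 - <<'E'
from h import *
S=cam("side"); C=cam("scene"); W=cam("wrist")
sd=lambda l:np.array(l,float)/2.9+(155,120)
sc=lambda l:np.array(l,float)/5.5+(290,150)
# handle vertical: x,y ; top z .24 bottom .13
H=lambda x:[np.array([[x[0],x[1],.24],[x[0],x[1],.13]])]*2+[np.array([[x[0],x[1],.13]])]
print(fit(H,[.59,-.058],[(S,sd([(545,148),(541,245)])),(C,sc([(283,115),(275,342)])),(W,[(351,260)])]))
def pts(x,l):
    c,s=np.cos(x[2]),np.sin(x[2]); l=np.array(l); return np.c_[x[0]+c*l[:,0]-s*l[:,1],x[1]+s*l[:,0]+c*l[:,1],l[:,2]]
L,w,h=.065,.03,.07
F=lambda x:[pts(x,[(L,w,0),(-L,w,0),(L,-w,h),(-L,-w,h),(L,w,h),(-L,w,h)]),pts(x,[(-L,w,0),(L,w,0),(-L,-w,h)]),pts(x,[(L,w,0),(L,w,h)])]
x,r=fit(F,[.5,-.18,0],[(C,sc([(353,460),(640,488),(372,262),(660,292),(361,312),(656,374)])),(S,sd([(742,318),(592,275),(765,222)])),(W,[(321,267),(321,304)])])
print("carton",x,np.degrees(x[2]),r.round(1))
print("tape",onz(C,sc([(530,138)]),.048),"tin",onz(C,sc([(262,142)]),.085))
E
```

```text
(array([ 0.59794828, -0.06090192]), array([ 0.90300469, -4.04961906, -1.54965837, -1.60368437, -0.7809191 ,
       -0.64780848, -1.12685668, -0.75169933, -1.81049885, -1.36617076]))
carton [ 0.50617872 -0.17770756  0.00637767] 0.3654136572376366 [-0.8 -1.4 -0.9  0.4  0.4 -1.8 -0.  -0.9 -0.8  3.7 -0.5 -0.8 -2.5  1.3
 -0.8 -0.5  1.3 -1.  -0.9  0.9 -1.5 -4.1]
tape [[ 0.51055332 -0.3471049   0.048     ]] tin [[ 0.63304529 -0.262312    0.085     ]]
```

Request:
servo_tool(motion=[[0, 0, 0, 0, 0, -45, 0], [0, 0, 0, -15, 6, -20, 0], [0, 0, 0, -30, 11, 0, 0], [0, 0, -8, -16, 6, 0, 0], [0, 0, -8, 0, 0, 0, 0], [0, 0, -8, 0, 0, 0, 0], [0, 0, -8, 0, 0, 0, 0], [0, 0, -8, 0, 0, 0, 0]], grip_force=80)

```text
time_s: 0.95
ee_pos: [0.5978, -0.0611, 0.2958]
orientation: [0.42, 0.907, -0.0, -0.0]
force: [0.3, -0.4, -0.4]
opening: 0.999
finger_force: 0.0
```

Request:
servo_tool(motion=[[0, 0, -8, 0, 0, 0, 0], [0, 0, -8, 0, 0, 0, 0], [0, 0, -8, 0, 0, 0, 0], [0, 0, -8, 0, 0, 0, 0], [0, 0, -8, 0, 0, 0, 0], [0, 0, -8, 0, 0, 0, 0], [0, 0, -8, 0, 0, 0, 0], [0, 0, 0, 0, 0, 0, 0]])

```text
time_s: 1.75
ee_pos: [0.5978, -0.061, 0.2959]
orientation: [-0.052, 0.999, 0.0, -0.0]
force: [-0.6, -0.3, -0.0]
opening: 1.0
finger_force: 0.0
```

```bash
python3 - <<'E'
from h import *
s=sense(); W=cam("wrist",s); cv2.imwrite("pics/w1.png",optics.get_image("wrist")[:,:,::-1])
print(s["ee_pos"],R.from_quat(s["orientation"]).as_matrix().round(3),s["q"].round(3),s["time_s"])
print(proj(W,[[.597,-.06,.24],[.597,-.06,.13]]))
E
```

```text
[ 0.59783312 -0.06095873  0.29591471] [[-0.995 -0.104 -0.001]
 [-0.104  0.995  0.   ]
 [ 0.001  0.    -1.   ]] [-0.207  0.433  0.331  1.469 -0.    -0.312] 1.75
[[324.73234992 210.12451423]
 [323.97509905 172.53012596]]
```

View pics/w1.png

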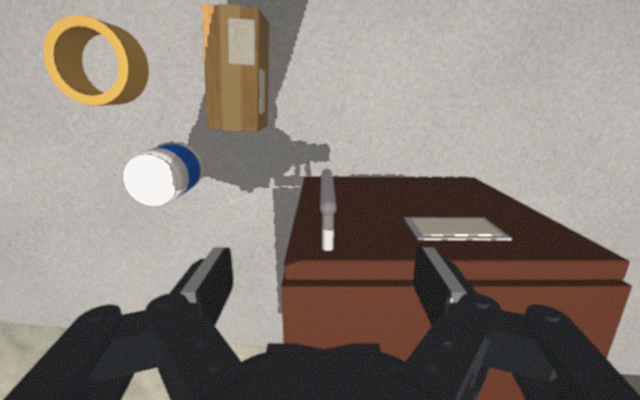

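```bash
python3 - <<'E'
from h import *
W=cam("wrist"); 
p=onz(W,[(287,262),(628,262),(283,283),(630,288),(239,131),(203,4),(203,130),(154,178)],[.246,.246,.25,.25,.0,.07,.07,.085]); print(p.round(4))
d=p[1]-p[0]; print(np.linalg.norm(d), np.degrees(np.arctan2(-d[0],d[1])))
d=p[3]-p[2]; print(np.linalg.norm(d), np.degrees(np.arctan2(-d[0],d[1])))
E
```

```text
[[ 0.636  -0.0825  0.246 ]
 [ 0.6122  0.1591  0.246 ]
 [ 0.6505 -0.0839  0.25  ]
 [ 0.6306  0.1643  0.25  ]
 [ 0.5809 -0.1802  0.    ]
 [ 0.4428 -0.2039  0.07  ]
 [ 0.5748 -0.2047  0.07  ]
 [ 0.6347 -0.2575  0.085 ]]
0.24273613370570432 5.612216492183729
0.24904998193595973 4.5797718369801474
```

Request:
servo_tool(motion=[[0, 0, 1, 0, 2, 35, 0], [0, 0, 0, 0, 0, 35, 0], [0, 0, 0, 0, 0, 30, 150], [0, 0, 0, 0, 0, 0, 255], [0, 0, 0, 0, 0, 0, 255], [0, 0, 0, 0, 0, 0, 255], [0, 0, 0, 0, 0, 0, 255], [0, 0, 0, 0, 0, 0, 255]], grip_force=60)

```text
time_s: 2.6
ee_pos: [0.5992, -0.0574, 0.1988]
orientation: [-0.044, 0.999, 0.001, 0.002]
force: [0.2, 5.5, 4.3]
opening: 0.111
finger_force: 58.5
```

Request:
servo_tool(motion=[[0, 0, 1, 3.7, 0.9, 0, 255], [0, 0, 1, 3.7, 0.9, 0, 255], [0, 0, 1, 3.7, 0.9, 0, 255], [0, 0, 1, 3.7, 0.9, 0, 255], [0, 0, 2, 7.5, 2, 0, 255], [0, 0, 2, 7.5, 2, 0, 255], [0, 0, 2, 7.5, 2, 0, 255], [0, 0, 0, 0, 0, 0, 255]])

```text
time_s: 3.4
ee_pos: [0.5615, -0.0492, 0.1988]
orientation: [0.043, 0.999, 0.001, 0.002]
force: [0.3, 2.8, 6.2]
opening: 0.109
finger_force: 59.8
```

Request:
servo_tool(motion=[[0, 0, 3, 11.2, 3, 0, 255], [0, 0, 4, 14.9, 4.2, 0, 255], [0, 0, 4, 14.9, 4.2, 0, 255], [0, 0, 4, 14.9, 4.2, 0, 255], [0, 0, 4, 14.9, 4.2, 0, 255], [0, 0, 4, 14.9, 4.2, 0, 255], [0, 0, 4, 14.9, 4.2, 0, 255], [0, 0, 3, 11.2, 3, 0, 255]])

```text
time_s: 4.2
ee_pos: [0.4649, 0.0118, 0.1987]
orientation: [0.302, 0.953, -0.002, 0.002]
force: [-6.2, -5.1, 12.4]
opening: 0.111
finger_force: 60.6
```

Request:
servo_tool(motion=[[0, 0, 3, 11.2, 3, 0, 255], [0, 0, 4, 14.9, 4.2, 0, 255], [0, 0, 4, 14.9, 4.2, 0, 255], [0, 0, 4, 14.9, 4.2, 0, 255], [0, 0, 4, 14.9, 4.2, 0, 255], [0, 0, 4, 14.9, 4.2, 0, 255], [0, 0, 4, 14.9, 4.2, 0, 255], [0, 0, 3, 11.2, 3, 0, 255]])

```text
time_s: 5.0
ee_pos: [0.4112, 0.1158, 0.1986]
orientation: [0.538, 0.843, -0.002, -0.0]
force: [-14.9, -4.1, 21.8]
opening: 0.108
finger_force: 61.9
```

Request:
servo_tool(motion=[[0, 0, 3, 11.2, 3, 0, 255], [0, 0, 4, 14.9, 4.2, 0, 255], [0, 0, 4, 14.9, 4.2, 0, 255], [0, 0, 4, 14.9, 4.2, 0, 255], [0, 0, 4, 14.9, 4.2, 0, 255], [0, 0, 4, 14.9, 4.2, 0, 255], [0, 0, 3, 11.2, 3, 0, 255], [0, 0, 0, 0, 0, 0, 255]])

```text
time_s: 5.8
ee_pos: [0.4141, 0.2189, 0.1986]
orientation: [0.712, 0.702, 0.0, -0.003]
force: [-16.7, 4.1, 20.5]
opening: 0.11
finger_force: 61.7
```

Request:
servo_tool(motion=[[0, 0, 0, 0, 0, 0, 0], [0, 0, 0, 0, 0, 0, 0], [0, 0, 0, 0, 0, 0, 0], [0, 0, 0, 0, 0, -20, 0], [0, 0, 0, 0, 0, -40, 0], [0, 0, 0, 0, 0, -40, 0], [0, 0, 0, 0, 0, -40, 0], [0, 0, 0, 0, 0, -10, 0]])

```text
time_s: 6.6
ee_pos: [0.4191, 0.2165, 0.3507]
orientation: [0.713, 0.701, 0.003, 0.002]
force: [0.4, -0.4, 0.0]
opening: 0.999
finger_force: 0.0
```

```bash
cat > log.py <<'E'
from h import *
import json,sys
s=sense(); M=R.from_quat(s["orientation"]).as_matrix()
open("log.txt","a").write(json.dumps([s["q"].tolist(),s["ee_pos"].tolist(),M.tolist()])+"\n")
print(s["time_s"],s["q"].round(3),s["ee_pos"].round(4),"\nx",M[:,0].round(3),"y",M[:,1].round(3),"z",M[:,2].round(3),"F",s["force"].round(1))
E
python3 log.py
```

```text
6.6 [ 3.430e-01  1.550e-01  9.000e-02  1.499e+00 -1.000e-03  1.932e+00] [0.4191 0.2165 0.3507] 
x [0.018 1.    0.002] y [ 1.    -0.018  0.007] z [ 0.007  0.002 -1.   ] F [ 0.4 -0.4  0. ]
```

Request:
servo_tool(motion=[[0, 0, 0, -47, 0, 0, 0], [0, 0, 0, -47, 0, 0, 0], [0, 0, 0, -47, 0, 0, 0], [0, 0, 0, -47, 0, 0, 0], [0, 0, 0, -47, 0, 0, 0], [0, 0, 0, -47, 0, 0, 0], [0, 0, 0, -47, 0, 0, 0], [0, 0, 0, -47, 0, 0, 0]])

```text
time_s: 7.4
ee_pos: [0.4099, -0.1619, 0.3457]
orientation: [0.714, 0.701, -0.0, -0.0]
force: [0.8, 0.2, 0.1]
opening: 0.998
finger_force: 0.0
```

Request:
servo_tool(motion=[[0, 0, 8.1, 0, 0, 0, 0], [0, 0, 8.1, 0, 0, 0, 0], [0, 0, 8.1, 0, 0, 0, 0], [0, 0, 8.1, 0, 0, 0, 0], [0, 0, 8.1, 0, 0, 0, 0], [0, 0, 8.1, 0, 0, 0, 0], [0, 0, 8.1, 0, 0, 0, 0], [0, 0, 8.1, 0, 0, 0, 0]])

```text
time_s: 8.2
ee_pos: [0.4103, -0.16, 0.3455]
orientation: [0.978, 0.206, -0.001, -0.0]
force: [0.1, 0.1, 0.0]
opening: 0.999
finger_force: 0.0
```

```bash
python3 log.py
```

```text
8.2 [-0.516  0.096  0.009  1.485 -0.     2.21 ] [ 0.4103 -0.16    0.3455] 
x [ 0.915  0.404 -0.001] y [ 0.404 -0.915 -0.001] z [-0.001  0.    -1.   ] F [0.1 0.1 0. ]
```

Request:
servo_tool(motion=[[0, 0, 8.1, 0, 0, 0, 0], [0, 0, 8.1, 0, 0, 0, 0], [0, 0, 8.1, 0, 0, 0, 0], [0, 8, 0, 0, 0, 0, 0], [0, 8, 0, 0, 0, 0, 0], [0, 8, 0, 0, 0, 0, 0], [0, 8, 0, 0, 0, 0, 0], [0, 8, 0, 0, 0, 0, 0]])

```text
time_s: 9.0
ee_pos: [0.4104, -0.1598, 0.3466]
orientation: [0.939, -0.0, 0.345, 0.001]
force: [0.1, -0.5, 0.3]
opening: 0.997
finger_force: 0.0
```

```bash
python3 log.py; python3 - <<'E'
from h import *
cv2.imwrite("pics/w2.png",optics.get_image("wrist")[:,:,::-1])
E
```

```text
9.0 [-0.893 -0.415 -0.629  0.865  0.526  2.385] [ 0.4104 -0.1598  0.3466] 
x [0.762 0.    0.647] y [-0.002 -1.     0.002] z [ 0.647 -0.003 -0.762] F [ 0.1 -0.5  0.3]
```

View pics/w2.png

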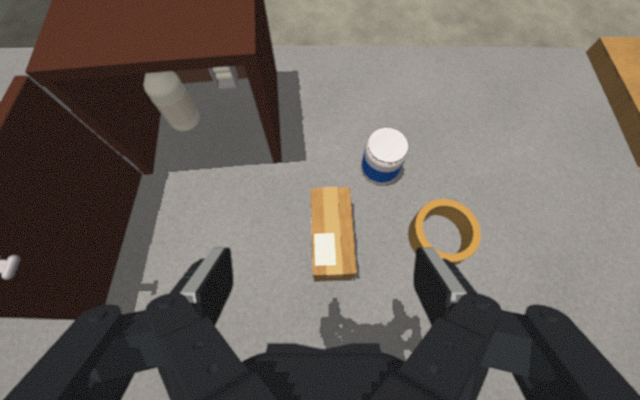

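```bash
cat > kin.py <<'E'
from h import *
import json
D=[json.loads(l) for l in open("log.txt")]
M=lambda q:R.from_quat(q).as_matrix().tolist()
D+=[[[-.1102860,.3780719,.0796154,1.2743762,0,1.4605227],[.5743493,.00009,.2303518],M([.70711,.7071,-.0006,-.0008])],
    [[-.207,.433,.331,1.469,0,-.312],[.59783,-.06096,.29591],M([-.052,.999,0,0])]]
Ry=lambda a:R.from_euler('y',a).as_matrix(); Rz=lambda a:R.from_euler('z',a).as_matrix(); Rx=lambda a:R.from_euler('x',a).as_matrix()
def fk(q,p,s5=1):
    L1,L2,d,z0,dy,e,Lt=p
    A1=Rz(q[0]); A2=A1@Ry(q[1]); A3=A2@Ry(-q[2]); A4=A3@Ry(q[3]); A5=A4@Rz(s5*q[4]); A6=A5@Rx(q[5])
    t=A1@[0,0,z0]+A2@[d,0,L1]+A3@[L2,0,0]+A4@[0,dy,e]+A5@[Lt,0,0]
    return t,A6
def cal(s5,reg=[.3,.35,0,.15,.06,0,.25]):
    f=lambda p:np.concatenate([fk(q,p,s5)[0]-t for q,t,_ in D]+[(p-reg)*1e-3])
    return least_squares(f,reg)
if __name__=="__main__":
    for s5 in(1,-1):
        r=cal(s5); print(s5,r.x.round(4),r.cost,(r.fun[:-7]*1e3).round(1))
        for q,t,m in D: print((fk(q,r.x,s5)[1]).round(2)[:,0],np.array(m)[:,2].round(2), end="; ")
E
python3 kin.py
python3 - <<'E'
from h import *
W=cam("wrist")
print(onz(W,[(312,188),(350,188),(355,277),(312,277),(281,160),(187,129),(386,147)],[.07,.07,.07,.07,0,0,.085]).round(4))
E
```

```text
1 [0.4266 0.4026 0.0059 0.2904 0.0608 0.0069 0.3354] 0.0005895083179034257 [ 15.2   2.7  -0.9  15.  -11.4  -1.5   0.3  15.5  -1.1 -17.1  -0.6   0.6
  -6.3  -1.1   2.9]
[ 0.01  0.   -1.  ] [ 0.01  0.   -1.  ]; [-0.  0. -1.] [-0.  0. -1.]; [ 0.65 -0.   -0.76] [ 0.65 -0.   -0.76]; [-0.  0. -1.] [-0.  0. -1.]; [-0.  0. -1.] [ 0.  0. -1.]; -1 [ 0.1374  0.3131  0.092   0.036   0.0736  0.0972 -0.2075] 0.008621781003509073 [ 46.1  27.5  -5.   73.2 -29.6  -1.4 -61.3   9.9 -10.1 -36.4  14.4  14.7
 -44.6  20.    1.9]
[ 0.01  0.   -1.  ] [ 0.01  0.   -1.  ]; [-0.  0. -1.] [-0.  0. -1.]; [-0.14 -0.63 -0.76] [ 0.65 -0.   -0.76]; [-0.  0. -1.] [-0.  0. -1.]; [-0.  0. -1.] [ 0.  0. -1.]; [[ 0.5588 -0.1386  0.07  ]
 [ 0.5583 -0.1953  0.07  ]
 [ 0.4288 -0.197   0.07  ]
 [ 0.4291 -0.1397  0.07  ]
 [ 0.6454 -0.0788  0.    ]
 [ 0.7147  0.1043  0.    ]
 [ 0.6195 -0.2516  0.085 ]]
```

```bash
python3 log.py; sed -i 's/L1,L2,d,z0,dy,e,Lt=p/L1,L2,d,z0,dy,e,Lt,r0,l2z=p/; s/\[0,0,z0\]/[r0,0,z0]/; s/\[L2,0,0\]/[L2,0,l2z]/; s/0,.25\]):/0,.25,0,0]):/; s/:-7\]/:-9]/' kin.py
python3 kin.py
python3 - <<'E'
from h import *
import json
l=[json.loads(x) for x in open("log.txt")][2]
W=cam("wrist",dict(orientation=R.from_matrix(l[2]).as_quat(),ee_pos=l[1]))
print(onz(W,[(312,188),(350,188),(355,277),(312,277),(281,160),(187,129),(386,147)],[.07,.07,.07,.07,0,0,.085]).round(4))
o=np.array([.751,.0487,0]);A=R.from_euler('z',5.3,degrees=True).as_matrix()
L=np.array([[-.11,-.125,0],[-.11,-.125,.25],[-.11,.125,.25],[.11,-.125,.25]]);P=o+L@A.T;print(P,proj(W,P))
cv2.imwrite("pics/w3.png",optics.get_image("wrist")[:,:,::-1]); a=cv2.imread("pics/w3.png"); print(np.abs(a.astype(int)-cv2.imread("pics/w2.png")).mean())
E
```

```text
9.05 [-0.899 -0.42  -0.649  0.862  0.529  2.383] [ 0.4054 -0.1562  0.3374] 
x [ 0.766 -0.009  0.643] y [-0.006 -1.    -0.008] z [ 0.643  0.002 -0.766] F [-1.1  4.8 -6.7]
1 [ 0.4215  0.3695  0.0167  0.1327  0.0619 -0.0033  0.3189  0.0125  0.1465] 0.0002028427370181637 [  4.   -0.1  -0.6   9.   -6.7   0.   -0.7   5.1  -1.2   1.2   2.9  -0.2
   4.9  -1.9   0.4 -13.9   1.6   1.6]
[ 0.01  0.   -1.  ] [ 0.01  0.   -1.  ]; [-0.  0. -1.] [-0.  0. -1.]; [ 0.65 -0.   -0.76] [ 0.65 -0.   -0.76]; [ 0.64  0.   -0.77] [ 0.64  0.   -0.77]; [-0.  0. -1.] [-0.  0. -1.]; [-0.  0. -1.] [ 0.  0. -1.]; -1 [ 0.1013  0.3099  0.0836 -0.44    0.0704  0.1567 -0.2685 -0.1046  0.4525] 0.005495150166820704 [ 15.8  13.2  -2.2  53.8 -22.4  -0.6 -25.7   9.3  -5.1 -15.8  -3.   -2.6
  26.9   4.1   2.5 -69.6  21.9   8. ]
[ 0.01  0.   -1.  ] [ 0.01  0.   -1.  ]; [-0.  0. -1.] [-0.  0. -1.]; [-0.14 -0.63 -0.76] [ 0.65 -0.   -0.76]; [-0.15 -0.63 -0.77] [ 0.64  0.   -0.77]; [-0.  0. -1.] [-0.  0. -1.]; [-0.  0. -1.] [ 0.  0. -1.]; [[ 0.5698 -0.1438  0.07  ]
 [ 0.5698 -0.202   0.07  ]
 [ 0.437  -0.2041  0.07  ]
 [ 0.437  -0.1455  0.07  ]
 [ 0.6577 -0.0832  0.    ]
 [ 0.7265  0.103   0.    ]
 [ 0.6335 -0.2595  0.085 ]]
[[ 0.65301661 -0.08592635  0.        ]
 [ 0.65301661 -0.08592635  0.25      ]
 [ 0.62992396  0.16300482  0.25      ]
 [ 0.87207604 -0.06560482  0.25      ]] [[282.31887544 162.2431254 ]
 [255.70630511  53.25130749]
 [ 26.96378787  70.84542284]
 [254.93575224 -61.96396763]]
8.334591145833333
```

```bash
python3 - <<'E'
from kin import *
p=cal(1).x
lo=np.array([-2.72,-.84,-1.02,-1.77,-1.37,-3.14]);hi=np.array([2.72,1.66,1.22,2.12,1.28,3.14])
def ik(t,A):
    best=None
    for q0 in ([-.9,-.4,-.6,.9,.5,2.4],[-.3,.5,.3,1,.3,2.9],[-.2,.8,.5,.8,0,2.9]):
        f=lambda q:np.r_[(fk(q,p)[0]-t)*10,R.from_matrix(fk(q,p)[1].T@A2).as_rotvec()]
        A2=A; r=least_squares(f,np.clip(q0,lo+.01,hi-.01),bounds=(lo,hi))
        if best is None or r.cost<best.cost: best=r
    return best
# map fk axis frame to tool frame
q,t,m=D[3]; Mt=fk(q,p)[1].T@np.array(m); print(Mt.round(2))
def tool(pitch,yaw):
    a,y=np.radians([pitch,yaw]); z=np.array([np.cos(a),0,-np.sin(a)]);x=np.array([np.sin(a),0,np.cos(a)])
    return Rz(y)@np.c_[x,np.cross(z,x),z]
car=np.array([.505,-.176,0]); o=np.array([.751,.0487,0])
for pit in (25,35,45,55,65):
    for name,g,yaw in [("pick",car+[-.022,0,.05],0),("lift",car+[-.022,0,.12],0),("ent",o+Rz(np.radians(5.3))@[-.20,-.047,.06],5.3),("place",o+Rz(np.radians(5.3))@[-.035,-.047,.05],5.3)]:
        A=tool(pit,yaw); t=g+.019*A[:,2]; r=ik(t,A@Mt.T); print(pit,name,"%.4f"%r.cost,r.x.round(2))
E
```

```text
[[ 0. -0.  1.]
 [ 0.  1.  0.]
 [-1.  0.  0.]]
25 pick 0.0725 [-0.96  0.23 -1.02 -0.01  0.9   2.16]
25 lift 0.0462 [-0.93  0.02 -1.02  0.05  0.83  2.31]
25 ent 0.0681 [-0.38  0.11 -1.02 -0.26  0.46  2.76]
25 place 0.0000 [-0.2   0.46 -0.86 -0.87  0.26  3.02]
35 pick 0.0367 [-0.85  0.13 -1.02 -0.01  0.66  2.36]
35 lift 0.0159 [-0.84 -0.05 -1.02  0.05  0.64  2.45]
35 ent 0.0240 [-0.32  0.09 -1.02 -0.24  0.33  2.83]
35 place 0.0000 [-0.18  0.42 -0.76 -0.55  0.22  2.98]
45 pick 0.0102 [-0.76  0.08 -1.02 -0.    0.5   2.48]
45 lift 0.0009 [-0.76 -0.08 -1.02  0.05  0.51  2.52]
45 ent 0.0022 [-0.28  0.08 -1.02 -0.21  0.25  2.86]
45 place 0.0000 [-0.16  0.41 -0.64 -0.25  0.18  2.96]
55 pick 0.0000 [-0.69  0.05 -1.02  0.01  0.37  2.55]
55 lift 0.0000 [-0.69 -0.06 -0.93  0.21  0.37  2.55]
55 ent 0.0000 [-0.25  0.1  -0.94 -0.05  0.19  2.86]
55 place 0.0000 [-0.14  0.45 -0.48  0.05  0.13  2.95]
65 pick 0.0000 [-0.62  0.1  -0.89  0.22  0.25  2.57]
65 lift 0.0000 [-0.62  0.01 -0.79  0.41  0.25  2.57]
65 ent 0.0000 [-0.21  0.16 -0.79  0.21  0.13  2.87]
65 place 0.0000 [-0.13  0.51 -0.3   0.33  0.09  2.94]
```

```bash
cat > ik.py <<'E'
from kin import *
p=cal(1).x
lo=np.array([-2.72,-.84,-1.02,-1.77,-1.37,-3.14]);hi=np.array([2.72,1.66,1.22,2.12,1.28,3.14])
Mt=np.array([[0,0,1],[0,1,0],[-1,0,0]])
def ik(t,A):
    f=lambda q:np.r_[(fk(q,p)[0]-t)*10,R.from_matrix(fk(q,p)[1].T@A@Mt.T).as_rotvec()]
    return min((least_squares(f,q0,bounds=(lo,hi)) for q0 in ([-.9,-.4,-.6,.9,.5,2.4],[-.3,.5,.3,1,.3,2.9])),key=lambda r:r.cost)
def tool(pitch,yaw):
    a,y=np.radians([pitch,yaw]); z=np.array([np.cos(a),0,-np.sin(a)]);x=np.array([np.sin(a),0,np.cos(a)])
    return Rz(y)@np.c_[x,np.cross(z,x),z]
car=np.array([.505,-.176,0]); o=np.array([.751,.0487,0]); C=Rz(np.radians(5.3))
E
python3 - <<'E'
from ik import *
for pit in (56,60,64):
    for name,g,yaw in [("above",car+[-.048,0,.15],0),("pick",car+[-.048,0,.037],0),("ent",o+C@[-.25,-.047,.05],5.3),("place",o+C@[-.08,-.047,.04],5.3)]:
        A=tool(pit,yaw); t=g+.019*A[:,2]; r=ik(t,A); print(pit,name,"%.4f"%r.cost,r.x.round(2),t.round(3))
E
```

```text
56 above 0.0000 [-0.73 -0.14 -0.91  0.34  0.38  2.5 ] [ 0.468 -0.176  0.134]
56 pick 0.0024 [-0.72  0.05 -1.02  0.1   0.37  2.49] [ 0.468 -0.176  0.021]
56 ent 0.0010 [-0.28  0.02 -1.02  0.01  0.2   2.82] [ 0.517 -0.02   0.034]
56 place 0.0000 [-0.16  0.38 -0.61  0.    0.14  2.93] [ 0.686 -0.005  0.024]
60 above 0.0000 [-0.7  -0.12 -0.86  0.41  0.33  2.51] [ 0.466 -0.176  0.134]
60 pick 0.0001 [-0.69  0.05 -1.02  0.1   0.32  2.51] [ 0.466 -0.176  0.021]
60 ent 0.0000 [-0.27  0.03 -1.    0.04  0.18  2.82] [ 0.516 -0.02   0.034]
60 place 0.0000 [-0.15  0.4  -0.55  0.12  0.12  2.93] [ 0.685 -0.005  0.024]
64 above 0.0000 [-0.66 -0.08 -0.8   0.48  0.27  2.53] [ 0.465 -0.176  0.133]
64 pick 0.0000 [-0.66  0.06 -0.98  0.16  0.27  2.53] [ 0.465 -0.176  0.02 ]
64 ent 0.0000 [-0.25  0.05 -0.95  0.14  0.15  2.83] [ 0.515 -0.02   0.033]
64 place 0.0000 [-0.15  0.42 -0.48  0.23  0.1   2.93] [ 0.684 -0.005  0.023]
```

Request:
servo_tool(motion=[[0, -8, 0, 0, 0, 0, 0], [0, -8, 0, 0, 0, 0, 0], [0, 0, 0, -5, 4, 40, 0], [0, 0, 0, -5, 4, 40, 0], [0, 0, 0, -5, 4, 40, 0], [0, 0, 0, -5, 4, 40, 0], [0, 0, 0, -5, 4, 40, 0], [0, 0, 0, 0, 0, 0, 0]], grip_force=100)

```text
time_s: 9.9
ee_pos: [0.4681, -0.1784, 0.1485]
orientation: [0.979, -0.001, 0.204, -0.002]
force: [-1.4, 0.1, 0.4]
opening: 1.002
finger_force: 0.0
```

Request:
servo_tool(motion=[[0, 0, 0, 0, 0, 0, 0]])

```text
time_s: 10.0
ee_pos: [0.4698, -0.1798, 0.1536]
orientation: [0.978, -0.0, 0.207, -0.0]
force: [1.0, -0.5, 1.4]
opening: 0.998
finger_force: 0.0
```

```bash
python3 log.py; python3 - <<'E'
from h import *
s=sense(); cv2.imwrite("pics/w4.png",optics.get_image("wrist")[:,:,::-1]); s2=sense()
print(s2["ee_pos"]-s["ee_pos"])
W=cam("wrist",s)
a=np.array([[i,j,k] for k in(.07,) for i,j in((.44,-.146),(.44,-.206),(.57,-.206),(.57,-.146))]);print(proj(W,a))
E
```

```text
10.0 [-0.645 -0.009 -0.703  0.536  0.246  2.539] [ 0.4698 -0.1798  0.1536] 
x [ 0.914 -0.001  0.405] y [-0.001 -1.    -0.   ] z [ 0.405  0.    -0.914] F [ 1.  -0.5  1.4]
[ 0.0006949  -0.00065977  0.00153132]
[[278.78982382 283.31298636]
 [356.85070846 283.33708238]
 [354.80883296 119.91339246]
 [281.39203996 119.97487571]]
```

View pics/w4.png

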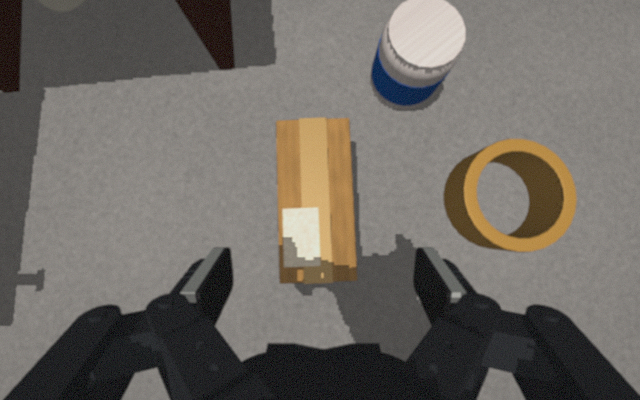

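Request:
servo_tool(motion=[[0.6, 0, -1.4, -15, -5, 30, 0], [0, 0, 0, -15, 0, 30, 0], [0, 0, 0, -15, 0, 30, 0], [0, 0, 0, -10, 0, 21, 0], [0, 0, 0, -5, 0, 10, 0], [0, 0, 0, 0, 0, 0, 0], [0, 0, 0, 0, 0, 0, 0], [0, 0, 0, 0, 0, 0, 0]])

```text
time_s: 10.85
ee_pos: [0.4654, -0.1763, 0.0207]
orientation: [0.978, 0.012, 0.21, -0.001]
force: [-0.2, -0.4, -0.0]
opening: 0.999
finger_force: 0.0
```

```bash
python3 log.py
```

```text
10.85 [-0.652  0.198 -0.921  0.113  0.257  2.508] [ 0.4654 -0.1763  0.0207] 
x [0.912 0.024 0.41 ] y [ 0.025 -1.     0.003] z [ 0.41   0.007 -0.912] F [-0.2 -0.4 -0. ]
```

Request:
servo_tool(motion=[[0, 0, 0, 0, 0, 0, 255], [0, 0, 0, 0, 0, 0, 255], [0, 0, 0, 0, 0, 0, 255], [0, 0, 0, 0, 0, 0, 255], [0, 0, 0, 0, 0, 0, 255], [0, 0, 0, 0, 0, 0, 255]], grip_force=100)

```text
time_s: 11.45
ee_pos: [0.4643, -0.1754, 0.0199]
orientation: [0.978, 0.012, 0.209, -0.002]
force: [-4.9, 0.3, 10.4]
opening: 0.693
finger_force: 106.0
```

Request:
servo_tool(motion=[[0, 0, 0, 2, 0, -5, 255], [0, 0, 0, 6, 0, -13, 255], [0, 0, 0, 6, 0, -13, 255], [0, 0, 0, 0, 0, 0, 255]])

```text
time_s: 11.85
ee_pos: [0.464, -0.1753, 0.0538]
orientation: [0.978, 0.012, 0.208, -0.002]
force: [0.7, 0.7, -3.0]
opening: 0.689
finger_force: 107.9
```

```bash
python3 log.py; python3 - <<'E'
from h import *
a=optics.get_image("side")[120:320,155:425,::-1]; cv2.imwrite("pics/s2.png",cv2.resize(a,None,fx=2.9,fy=2.9,interpolation=cv2.INTER_CUBIC))
E
```

```text
11.85 [-0.652  0.129 -0.879  0.227  0.257  2.508] [ 0.464  -0.1753  0.0538] 
x [0.913 0.023 0.408] y [ 0.025 -1.     0.002] z [ 0.408  0.008 -0.913] F [ 0.7  0.7 -3. ]
```

View pics/s2.png

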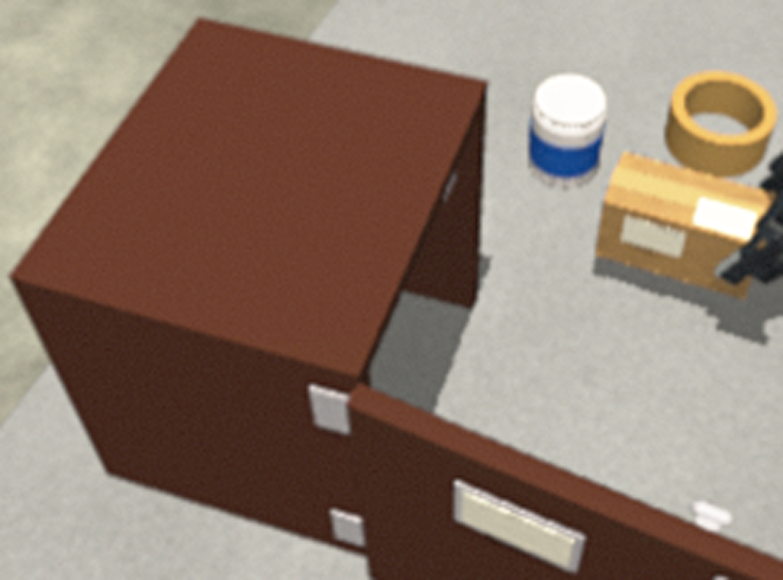

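Request:
servo_tool(motion=[[0, 0, 0, 3.3, -15.2, 1.4, 255], [0, 0, 0, 6.6, -30.5, 2.9, 255], [0, 0, 0, 6.6, -30.5, 2.9, 255], [0, 0, 0, 6.6, -30.5, 2.9, 255], [0, 0, 0, 6.6, -30.5, 2.9, 255], [0.8, 0, -1.7, 3.3, -15.2, 1.4, 255], [0.8, 0, -1.7, 0, 0, 0, 255], [0, 0, 0, 0, 0, 0, 255]])

```text
time_s: 12.7
ee_pos: [0.4943, -0.0208, 0.0513]
orientation: [0.977, 0.044, 0.206, -0.01]
force: [0.0, -0.2, -4.2]
opening: 0.692
finger_force: 109.0
```

Request:
servo_tool(motion=[[0, 0, 0, 0, 0, 0, 255], [0, 0, 0, 0, 0, 0, 255]])

```text
time_s: 12.9
ee_pos: [0.4952, -0.0218, 0.0522]
orientation: [0.977, 0.043, 0.207, -0.01]
force: [0.3, -0.3, -3.9]
opening: 0.691
finger_force: 109.0
```

```bash
cat > go.py <<'E'
import sys
from h import *
# go.py lx ly z : tool shift (mm) from the measured TCP to a cupboard-frame TCP position, and yaw error
s=sense(); A=R.from_quat(s["orientation"]).as_matrix(); C=R.from_euler('z',5.3,degrees=True).as_matrix(); o=np.array([.751,.0487,0])
print("t",s["time_s"],"cab TCP",((s["ee_pos"]-o)@C).round(4),"yaw",np.degrees(np.arctan2(A[1,0],A[0,0])).round(2),"pitch",np.degrees(np.arcsin(-A[2,2])).round(1),"F",s["force"].round(1),"op",round(s["opening"],3),"q",s["q"].round(2))
t=o+C@np.array(sys.argv[1:4],float); print("tool shift",((t-s["ee_pos"])@A*1e3).round(1))
E
python3 go.py -.09 -.047 .05
```

```text
t 12.9 cab TCP [-0.2613 -0.0466  0.0522] yaw 5.08 pitch 66.1 F [ 0.3 -0.3 -3.9] op 0.691 q [-0.26  0.11 -0.92  0.15  0.14  2.82]
tool shift [ 1.557e+02 -1.000e-01  7.150e+01]
```

Request:
servo_tool(motion=[[0, 0, 0, 12, 0, 5.5, 255], [0, 0, 0, 24, 0, 11, 255], [0, 0, 0, 24, 0, 11, 255], [0, 0, 0, 24, 0, 11, 255], [0, 0, 0, 24, 0, 11, 255], [0, 0, 0, 24, 0, 11, 255], [0, 0, 0, 24, 0, 11, 255], [0, 0, 0, 0, 0, 0, 255]])

```text
time_s: 13.7
ee_pos: [0.6693, -0.0014, 0.0503]
orientation: [0.977, 0.047, 0.208, -0.014]
force: [-1.9, 11.9, -2.2]
opening: 0.688
finger_force: 117.5
```

Request:
servo_tool(motion=[[0, 0, 0, 0, 0, 0, 255], [0, 0, 0, 0, 0, 0, 255]])

```text
time_s: 13.9
ee_pos: [0.6666, -0.0027, 0.0497]
orientation: [0.977, 0.046, 0.207, -0.013]
force: [-1.1, 8.0, -4.1]
opening: 0.69
finger_force: 117.7
```

```bash
python3 go.py -.09 -.047 .022
```

```text
t 13.9 cab TCP [-0.0888 -0.0434  0.0497] yaw 5.26 pitch 66.1 F [-1.1  8.  -4.1] op 0.69 q [-0.15  0.39 -0.52  0.25  0.1   2.92]
tool shift [-12.3   3.8  24.8]
```

Request:
servo_tool(motion=[[0, 0, 0, -2, -5, 0, 255], [0, 0, 0, -2, -5, 0, 255], [0, 0, 0, 0, 0, 0, 255], [0, 0, 0, 0, 0, 0, 255]])

```text
time_s: 14.3
ee_pos: [0.6622, 0.0034, 0.0492]
orientation: [0.977, 0.044, 0.208, -0.01]
force: [0.4, -0.7, -4.9]
opening: 0.684
finger_force: 117.1
```

```bash
python3 go.py -.09 -.037 .022
```

```text
t 14.3 cab TCP [-0.0926 -0.0369  0.0492] yaw 5.14 pitch 66.0 F [ 0.4 -0.7 -4.9] op 0.684 q [-0.13  0.39 -0.53  0.24  0.09  2.94]
tool shift [-8.7  0.1 25.9]
```

Request:
servo_tool(motion=[[0, 0, 0, -5.5, 0, 12, 255], [0, 0, 0, -4, 0, 9, 255], [0, 0, 0, -1.5, 0, 3.5, 255], [0, 0, 0, 0, 0, 0, 255], [0, 0, 0, 0, 0, 0, 255]])

```text
time_s: 14.8
ee_pos: [0.6622, 0.0034, 0.0225]
orientation: [0.977, 0.044, 0.208, -0.01]
force: [-0.1, 0.3, -3.8]
opening: 0.695
finger_force: 117.5
```

```bash
python3 go.py -.09 -.037 .020
```

```text
t 14.8 cab TCP [-0.0926 -0.0369  0.0225] yaw 5.14 pitch 66.0 F [-0.1  0.3 -3.8] op 0.695 q [-0.13  0.43 -0.56  0.17  0.09  2.94]
tool shift [1.4 0.1 3.4]
```

Request:
servo_tool(motion=[[0, 0, 0, -0.6, 0, 1.4, 255], [0, 0, 0, -0.4, 0, 0.9, 255], [0, 0, 0, 0, 0, 0, 120], [0, 0, 0, 0, 0, 0, 45], [0, 0, 0, 0, 0, 0, 45], [0, 0, 0, 0, 0, 0, 45]])

```text
time_s: 15.4
ee_pos: [0.6632, 0.0035, 0.021]
orientation: [0.977, 0.044, 0.209, -0.01]
force: [0.0, -0.1, 0.4]
opening: 0.826
finger_force: 0.0
```

```bash
python3 go.py -.145 -.037 .032
```

```text
t 15.4 cab TCP [-0.0916 -0.0369  0.021 ] yaw 5.17 pitch 65.9 F [ 0.  -0.1  0.4] op 0.826 q [-0.13  0.43 -0.56  0.17  0.09  2.94]
tool shift [-44.2   0.2 -31.9]
```

Request:
servo_tool(motion=[[0, 0, 0, -15, 0, -8, 45], [0, 0, 0, -15, 0, -10, 45], [0, 0, 0, -14, 0, -14, 45], [0, 0, 0, 0, 0, 0, 255], [0, 0, 0, 0, 0, 0, 255], [0, 0, 0, 0, 0, 0, 255], [0, 0, 0, 0, 0, 0, 255], [0, 0, 0, 0, 0, 0, 255]], grip_force=40)

```text
time_s: 16.2
ee_pos: [0.6097, -0.0012, 0.0312]
orientation: [0.977, 0.044, 0.208, -0.01]
force: [-0.6, -0.4, -0.4]
opening: -0.0
finger_force: 0.0
```

```bash
python3 go.py -.092 -.036 .030
python3 - <<'E'
from h import *
s=sense(); W=cam("wrist",s); im=optics.get_image("wrist")[:,:,::-1]; cv2.imwrite("pics/w5.png",im)
C=R.from_euler('z',5.3,degrees=True).as_matrix(); o=np.array([.751,.0487,0])
L=np.array([[-.1156,-.067,.07],[-.1156,-.007,.07],[.0144,-.067,.07],[.0144,-.007,.07],[-.11,-.109,0],[-.11,.109,0]]); print(proj(W,o+L@C.T).round(0))
E
```

```text
t 16.2 cab TCP [-0.1453 -0.0367  0.0312] yaw 5.16 pitch 66.0 F [-0.6 -0.4 -0.4] op -0.0 q [-0.16  0.33 -0.69  0.14  0.1   2.91]
tool shift [48.2 -0.8 22.8]
[[398. 183.]
 [248. 183.]
 [388. -98.]
 [257. -98.]
 [438. 191.]
 [ 92. 191.]]
```

View pics/w5.png

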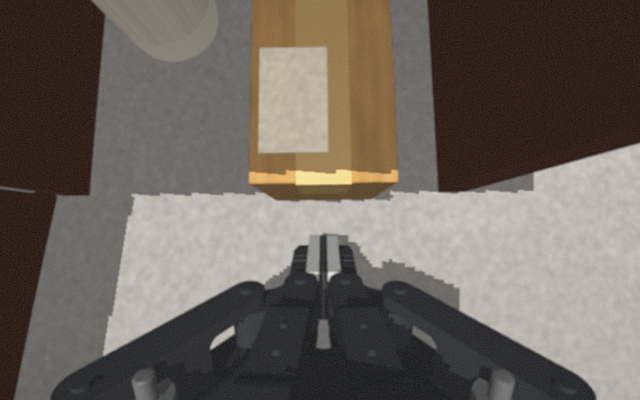

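Request:
servo_tool(motion=[[0, 0, 0, 9, -0.5, 4.3, 255], [0, 0, 0, 6, 0, 3, 255], [0, 0, 0, 6, 0, 3, 255], [0, 0, 0, 6, 0, 3, 255], [0, 0, 0, 6, 0, 3, 255], [0, 0, 0, 6, 0, 3, 255], [0, 0, 0, 6, 0, 2, 255], [0, 0, 0, 3, 0, 1.5, 255]])

```text
time_s: 17.05
ee_pos: [0.6626, 0.0041, 0.0298]
orientation: [0.977, 0.044, 0.208, -0.01]
force: [-1.4, 0.0, 0.4]
opening: 0.002
finger_force: 1.1
```

Request:
servo_tool(motion=[[0, 0, 0, 0, 0, 0, 255], [0, 0, 0, 0, 0, 0, 255]])

```text
time_s: 17.25
ee_pos: [0.6626, 0.004, 0.0303]
orientation: [0.977, 0.044, 0.208, -0.01]
force: [-0.7, 0.1, -0.2]
opening: 0.001
finger_force: 0.0
```

```bash
python3 go.py -.16 -.037 .05
```

```text
t 17.25 cab TCP [-0.0922 -0.0363  0.0303] yaw 5.16 pitch 65.9 F [-0.7  0.1 -0.2] op 0.001 q [-0.13  0.41 -0.55  0.19  0.09  2.94]
tool shift [-53.9   0.8 -45.7]
```

Request:
servo_tool(motion=[[0, 0, 0, -12, 0, -6, 255], [0, 0, 0, -18, 0, -9, 255], [0, 0, 0, -18, 0, -8, 255], [0, 0, 0, 0, 0, 0, 255], [0, 0, 0, 0, 0, 0, 255]])

```text
time_s: 17.75
ee_pos: [0.6094, -0.0009, 0.0319]
orientation: [0.977, 0.044, 0.208, -0.01]
force: [1.2, -0.4, 0.0]
opening: -0.001
finger_force: 0.0
```

```bash
python3 - <<'E'
from h import *
s=sense(); W=cam("wrist",s); im=optics.get_image("wrist"); print(s["ee_pos"])
C=R.from_euler('z',5.3,degrees=True).as_matrix(); o=np.array([.751,.0487,0])
def box(i): 
    h=i.astype(int); m=((h[:,:,0]-h[:,:,2])>60)&(np.arange(400)[:,None]<215); return m
old=cv2.imread("pics/w5.png")[:,:,::-1]
for i in(old,im):
    m=box(i); out=[]
    for u in (262,280,300,360,380):
        r=np.where(m[:,u])[0]; out.append((u,r.max() if len(r) else None))
    cols=[(v,np.where(m[v])[0][[0,-1]].tolist()) for v in (20,60,100,140) if m[v].any()]
    print(out,cols)
for n in(-.1156,-.082,-.078): 
    L=np.array([[n,-.067,.07],[n,-.007,.07],[n,-.067,0],[n,-.007,0]]); print(n,proj(W,o+L@C.T).round(0).tolist())
E
```

```text
[ 0.60944439 -0.00086595  0.0319451 ]
[(262, np.int64(184)), (280, np.int64(183)), (300, np.int64(185)), (360, np.int64(182)), (380, np.int64(182))] [(20, [253, 389]), (60, [252, 391]), (100, [252, 393]), (140, [250, 395])]
[(262, np.int64(104)), (280, np.int64(103)), (300, np.int64(104)), (360, np.int64(102)), (380, np.int64(102))] [(20, [256, 391]), (60, [254, 393]), (100, [253, 394])]
-0.1156 [[398.0, 183.0], [249.0, 183.0], [372.0, 200.0], [276.0, 200.0]]
-0.082 [[396.0, 103.0], [251.0, 103.0], [370.0, 147.0], [277.0, 147.0]]
-0.078 [[395.0, 94.0], [252.0, 94.0], [370.0, 141.0], [277.0, 141.0]]
```

Request:
servo_tool(motion=[[0, 0, 0, -27, 0, -12, 255], [0, 0, 0, 9.5, 0, -40, 150], [0, 0, 0, 9.5, 0, -40, 0], [0, 0, 0, 9.5, 0, -40, 0], [0, 0, 0, 9.5, 0, -40, 0], [0, 0, 0, 9.5, 0, -40, 0], [0, 0, 0, 9.5, 0, -40, 0], [0, 0, 0, 9.5, 0, -40, 0]])

```text
time_s: 18.6
ee_pos: [0.5272, -0.0086, 0.3172]
orientation: [0.977, 0.044, 0.209, -0.01]
force: [0.9, -0.6, 0.8]
opening: 0.999
finger_force: 0.0
```

Request:
servo_tool(motion=[[0, -8, 0, 0, 0, -20, 0], [0, -8, 0, 0, 0, -20, 0], [0, -8, 0, 0, 0, 0, 0], [0, 0, -8.4, 0, 0, 0, 0], [0, 0, -8.4, 0, 0, 0, 0], [0, 0, -8.4, 0, 0, 0, 0], [0, 0, -8.4, 0, 0, 0, 0], [0, 0, -8.4, 0, 0, 0, 0]])

```text
time_s: 19.4
ee_pos: [0.515, -0.0098, 0.3509]
orientation: [0.915, 0.403, 0.005, 0.001]
force: [-0.4, -0.1, 0.2]
opening: 1.001
finger_force: 0.0
```

Request:
servo_tool(motion=[[0, 0, -8.4, 0, 0, 0, 0], [0, 0, -8.4, 0, 0, 0, 0], [0, 0, -8.4, 0, 0, 0, 0], [0, 0, -8.4, 0, 0, 0, 0], [0, 0, -8.4, 0, 0, 0, 0], [0, 0, 0, 0, 0, 0, 0], [0, 0, 0, 0, 0, 0, 0]])

```text
time_s: 20.1
ee_pos: [0.5143, -0.0098, 0.3508]
orientation: [0.713, 0.701, 0.004, 0.003]
force: [0.0, -0.2, 0.6]
opening: 1.0
finger_force: 0.0
```

```bash
python3 log.py; python3 - <<'E'
from h import *
s=sense(); A=R.from_quat(s["orientation"]).as_matrix(); print((np.array([.4155,.2165,.33])-s["ee_pos"])@A*1e3)
E
```

```text
20.1 [-0.144  0.244  0.202  1.52   0.003  1.444] [ 0.5143 -0.0098  0.3508] 
x [0.017 1.    0.002] y [ 1.    -0.017  0.009] z [ 0.009  0.002 -1.   ] F [ 0.  -0.2  0.6]
[ 224.48523986 -102.91189141   20.31300422]
```

Request:
servo_tool(motion=[[0, 0, 0, 38, -17.5, 0, 0], [0, 0, 0, 38, -17.5, 0, 0], [0, 0, 0, 38, -17.5, 0, 0], [0, 0, 0, 38, -17.5, 0, 0], [0, 0, 0, 38, -17, 0, 0], [0, 0, 0, 34.5, -16, 20, 0], [0, 0, 0, 0, 0, 0, 0], [0, 0, 0, 0, 0, 0, 0]])

```text
time_s: 20.9
ee_pos: [0.4135, 0.2167, 0.33]
orientation: [0.712, 0.702, 0.003, 0.002]
force: [1.0, -0.2, -0.6]
opening: 0.999
finger_force: 0.0
```

```bash
python3 log.py; python3 - <<'E'
from h import *
s=sense(); W=cam("wrist",s); im=optics.get_image("wrist"); cv2.imwrite("pics/w6.png",im[:,:,::-1])
A=R.from_quat(s["orientation"]).as_matrix(); print((np.array([.4155,.2165,.1985])-s["ee_pos"])@A*1e3)
P=proj(W,[[.4155,.2165,.24],[.4155,.2165,.13]]); print(P)
g=cv2.cvtColor(im,cv2.COLOR_RGB2GRAY)
for v in range(190,262,10): print(v,g[v,290:366:4])
E
```

```text
20.9 [ 0.348  0.14   0.02   1.443 -0.002  1.932] [0.4135 0.2167 0.33  ] 
x [0.014 1.    0.001] y [ 1.    -0.014  0.008] z [ 0.008  0.001 -1.   ] F [ 1.  -0.2 -0.6]
[ -0.34059529   0.93832397 131.53028265]
[[323.91576012 196.48034033]
 [322.83204675 166.71129259]]
190 [ 99  94  39  39  45  46  38 195 231 201  73  41  38  34  40  40  36  47
  39]
200 [101  43  34  41  45  41  36 103 125 105  33  40  40  42  38  28  36  34
  40]
210 [123  30  33  37  42  32  30 105 129 101  32  29  37  40  39  31  36  42
  34]
220 [ 36  34  40  38  41  38  33 110 127  95  33  42  25  38  37  39  45  36
  36]
230 [43 41 46 34 35 27 39 43 41 33 46 35 34 33 37 34 38 32 41]
240 [47 46 46 43 41 32 49 52 42 45 46 43 46 37 46 43 42 40 41]
250 [48 44 44 47 42 43 47 51 47 43 42 44 45 45 46 42 40 42 39]
260 [ 95  98  95  98  93  95 100  98  98 116 127 126 130 128 115 172 174 167
 175]
```

Request:
servo_tool(motion=[[0, 0, 0, 0, 0, 40, 0], [0, 0, 0, 0, 0, 40, 0], [0, 0, 0, 0, 0, 35, 0], [0, 0, 0, 0, 0, 16, 0], [0, 0, 0, 0, 0, 0, 150], [0, 0, 0, 0, 0, 0, 255], [0, 0, 0, 0, 0, 0, 255], [0, 0, 0, 0, 0, 0, 255]], grip_force=60)

```text
time_s: 21.75
ee_pos: [0.4163, 0.2166, 0.2008]
orientation: [0.712, 0.702, 0.005, 0.003]
force: [0.2, 0.2, 0.3]
opening: 0.334
finger_force: 0.0
```

Request:
servo_tool(motion=[[0, 0, 0, 0, 0, 0, 255], [0, 0, 0, 0, 0, 0, 255]])

```text
time_s: 21.95
ee_pos: [0.4142, 0.2172, 0.2003]
orientation: [0.712, 0.702, 0.004, 0.001]
force: [-3.9, 1.3, 6.4]
opening: 0.108
finger_force: 58.5
```

```bash
python3 log.py; python3 - <<'E'
from h import *
s=sense(); A=R.from_quat(s["orientation"]).as_matrix(); print(((np.array([.630,.161,0])-s["ee_pos"])@A*1e3).round(1), s["opening"],np.degrees(np.arctan2(-A[0,1],A[1,1])))
E
```

```text
21.95 [ 3.460e-01  1.670e-01 -2.840e-01  1.112e+00  1.000e-03  1.931e+00] [0.4142 0.2172 0.2003] 
x [0.014 1.    0.004] y [ 1.    -0.014  0.007] z [ 0.007  0.004 -1.   ] F [-3.9  1.3  6.4]
[-54.  215.1 201.6] 0.10837468235535298 -90.80398316528523
```

Request:
servo_tool(motion=[[0, 0, -3, -11.3, -2.5, 0, 255], [0, 0, -4, -15.1, -3.2, 0, 255], [0, 0, -4, -15.1, -3.2, 0, 255], [0, 0, -4, -15.1, -3.2, 0, 255], [0, 0, -4, -15.1, -3.2, 0, 255], [0, 0, -4, -15.1, -3.2, 0, 255], [0, 0, -4, -15.1, -3.2, 0, 255], [0, 0, -3, -11.3, -2.5, 0, 255]])

```text
time_s: 22.75
ee_pos: [0.4154, 0.1016, 0.2003]
orientation: [0.505, 0.863, 0.003, 0.003]
force: [-1.5, 1.0, 5.5]
opening: 0.109
finger_force: 59.0
```

Request:
servo_tool(motion=[[0, 0, -3, -11.3, -2.5, 0, 255], [0, 0, -4, -15.1, -3.2, 0, 255], [0, 0, -4, -15.1, -3.2, 0, 255], [0, 0, -4, -15.1, -3.2, 0, 255], [0, 0, -4, -15.1, -3.2, 0, 255], [0, 0, -4, -15.1, -3.2, 0, 255], [0, 0, -4, -15.1, -3.2, 0, 255], [0, 0, -3, -11.3, -2.5, 0, 255]])

```text
time_s: 23.55
ee_pos: [0.4745, 0.003, 0.2004]
orientation: [0.265, 0.964, 0.003, 0.005]
force: [1.5, 3.1, 1.3]
opening: 0.106
finger_force: 58.8
```

Request:
servo_tool(motion=[[0, 0, -3, -11.3, -2.5, 0, 255], [0, 0, -3, -11.3, -2.5, 0, 255], [0, 0, -3, -11.3, -2.5, 0, 255], [0, 0, -3, -11.3, -2.5, 0, 255], [0, 0, -3, -11.3, -2.5, 0, 255], [0, 0, -3, -11.3, -2.5, 0, 255], [0, 0, 0, 0, 0, 0, 255], [0, 0, 0, 0, 0, 0, 255]])

```text
time_s: 24.35
ee_pos: [0.5306, -0.0363, 0.2004]
orientation: [0.111, 0.994, 0.003, 0.005]
force: [2.6, 5.1, 1.9]
opening: 0.11
finger_force: 58.7
```

```bash
cat > d.py <<'E'
from h import *
s=sense(); A=R.from_quat(s["orientation"]).as_matrix(); v=s["ee_pos"]-[.630,.161,0]
print(s["time_s"],"door deg",98.03+np.degrees(np.arctan2(v[1],v[0]))if 0 else (-98.03-np.degrees(np.arctan2(v[1],v[0])))%360,"tool yaw",np.degrees(np.arctan2(A[0,1],A[1,1])),"c",((np.array([.630,.161,0])-s["ee_pos"])@A*1e3).round(1),"ee",s["ee_pos"].round(4),"F",s["force"].round(1))
print("to shut, tool",((np.array([.5992,-.0574,.1988])-s["ee_pos"])@A*1e3).round(1))
E
python3 d.py
```

```text
24.35 door deg 18.719783882496387 tool yaw 12.782921838043686 c [-51.4 213.1 202.3] ee [ 0.5306 -0.0363  0.2004] F [2.6 5.1 1.9]
to shut, tool [-71.6  -5.4   2.3]
```

Request:
servo_tool(motion=[[0, 0, -2, -7.5, -1.7, 0, 255], [0, 0, -2, -7.5, -1.7, 0, 255], [0, 0, -2, -7.5, -1.7, 0, 255], [0, 0, -2, -7.5, -1.7, 0, 255], [0, 0, -2, -7.5, -1.7, 0, 255], [0, 0, -1.5, -5.6, -1.3, 0, 255], [0, 0, -1, -3.8, -0.9, 0, 255], [0, 0, -1, -3.8, -0.9, 0, 255]], grip_force=80)

```text
time_s: 25.15
ee_pos: [0.5784, -0.0532, 0.2004]
orientation: [-0.007, 1.0, 0.003, 0.005]
force: [1.8, 6.6, 0.7]
opening: 0.107
finger_force: 77.9
```

Request:
servo_tool(motion=[[0, 0, -1, -3.8, -0.9, 0, 255], [0, 0, -0.5, -1.9, -0.4, 0, 255], [0, 0, -0.5, -1.9, -0.4, 0, 255], [0, 0, -0.5, -1.9, -0.4, 0, 255], [0, 0, -0.5, -1.9, -0.4, 0, 255], [0, 0, -0.5, -1.9, -0.4, 0, 255], [0, 0, 0, 0, 0, 0, 255], [0, 0, 0, 0, 0, 0, 255]])

```text
time_s: 25.95
ee_pos: [0.5879, -0.055, 0.2003]
orientation: [-0.037, 0.999, 0.003, 0.001]
force: [-8.0, 6.0, 6.9]
opening: 0.104
finger_force: 78.7
```

```bash
python3 d.py
```

```text
25.95 door deg 3.0076890750754757 tool yaw -4.232895716033381 c [-57.5 211.2 201.7] ee [ 0.5879 -0.055   0.2003] F [-8.   6.   6.9]
to shut, tool [-11.1  -3.2   1.5]
```

Request:
servo_tool(motion=[[0, 0, -0.3, -2, -0.5, 0, 255], [0, 0, -0.3, -2, -0.5, 0, 255], [0, 0, -0.2, -2, -0.5, 0, 255], [0, 0, 0, -2, -0.5, 0, 255], [0, 0, 0, -2, -0.5, 0, 255], [0, 0, 0, -1, -0.3, 0, 255], [0, 0, 0, 0, 0, 0, 255], [0, 0, 0, 0, 0, 0, 255]])

```text
time_s: 26.75
ee_pos: [0.6012, -0.0572, 0.2004]
orientation: [-0.044, 0.999, 0.002, 0.003]
force: [-3.0, 5.4, 3.0]
opening: 0.105
finger_force: 78.4
```

```bash
python3 d.py
```

```text
26.75 door deg 359.49996738120785 tool yaw -5.077031195695123 c [-46.8 213.8 201.7] ee [ 0.6012 -0.0572  0.2004] F [-3.   5.4  3. ]
to shut, tool [ 2.  -0.   1.6]
```

Request:
servo_tool(motion=[[0, 0, 0, -1.5, 0, 0, 255], [0, 0, 0, -1.5, 0, 0, 255], [0, 0, 0, 0, 0, 0, 255]])

```text
time_s: 27.05
ee_pos: [0.6011, -0.0572, 0.2003]
orientation: [-0.044, 0.999, 0.002, 0.0]
force: [-11.9, 4.5, 7.7]
opening: 0.106
finger_force: 79.1
```

```bash
python3 d.py; python3 - <<'E'
from h import *
# door seam as seen by the side camera, against the picture at the start
im=optics.get_image("side")[:,:,::-1]; cv2.imwrite("pics/s3.png",im); a=cv2.imread("pics/side0.png")
d=np.abs(im.astype(int)-a).max(2)
print("door region diff",d[220:315,262:320].mean(), d[200:250,280:300].mean(), (d[220:315,262:320]>40).mean())
E
```

```text
27.05 door deg 359.5094186639652 tool yaw -5.0482385029749635 c [-47.9 214.  201.3] ee [ 0.6011 -0.0572  0.2003] F [-11.9   4.5   7.7]
to shut, tool [ 1.9 -0.   1.5]
door region diff 4.180943738656987 3.664 0.0
```

Request:
servo_tool(motion=[[0, 0, 0, 1.5, 0, 0, 255], [0, 0, 0, 0, 0, 0, 100], [0, 0, 0, 0, 0, 0, 0], [0, 0, 0, 0, 0, 0, 0], [0, 0, 0, 0, 0, 0, 0], [0, 0, 0, 0, 0, -30, 0], [0, 0, 0, 0, 0, -40, 0], [0, 0, 0, 0, 0, -40, 0]])

```text
time_s: 27.9
ee_pos: [0.6026, -0.0595, 0.311]
orientation: [-0.043, 0.999, 0.001, 0.004]
force: [-0.1, 0.6, 0.1]
opening: 1.001
finger_force: 0.0
```

Request:
servo_tool(motion=[[0, 0, 0, 20, 0, -30, 0], [0, 0, 0, 20, 0, 0, 0], [0, 0, 0, 20, 0, 0, 0], [0, 0, 0, 0, 0, 0, 0], [0, 0, 0, 0, 0, 0, 0]])

```text
time_s: 28.4
ee_pos: [0.5433, -0.0648, 0.3399]
orientation: [-0.043, 0.999, 0.001, 0.005]
force: [0.6, 0.2, 0.0]
opening: 1.002
finger_force: 0.0
```

```bash
python3 - <<'E'
from h import *
s=sense(); print(s["ee_pos"],s["force"].round(1),s["opening"])
for n in("side","scene"):
    im=optics.get_image(n)[:,:,::-1]; a=cv2.imread(f"pics/{n}0.png"); cv2.imwrite(f"pics/{n}9.png",im)
    d=np.abs(im.astype(int)-a).max(2)
    if n=="side": print("door",(d[225:315,262:320]>30).mean(), "tape",(d[150:175,395:420]>30).mean(),"handle/door",(d[190:205,330:345]>30).mean())
    else: print("door",(d[225:320,300:325]>30).mean(),"tape",(d[165:195,385:405]>30).mean(),"tin",(d[180:205,325:338]>30).mean())
s=sense(); W=cam("wrist",s); im=optics.get_image("wrist"); 
g=cv2.cvtColor(im,cv2.COLOR_RGB2GRAY); P=proj(W,[[.599,-.0575,.24],[.599,-.0575,.13]]); print(P)
for v in range(int(P[:,1].min()),int(P[:,1].max())+40,8): print(v,g[v,296:356:4])
E
```

```text
[ 0.54328433 -0.06476485  0.33994711] [0.6 0.2 0. ] 1.0018006331197509
door 0.0003831417624521073 tape 0.0 handle/door 0.20444444444444446
door 0.008842105263157894 tape 0.04 tin 0.024615384615384615
[[325.66887412 252.33184744]
 [324.68178322 208.02430716]]
208 [111 126  86  43  40  43  72 106 114  37  37  39  36  44  36]
216 [101 102  55  36  46  44  82 101 115  37  39  45  43  40  38]
224 [101 105  38  45  44  39  77 105 111  40  44  41  40  44  40]
232 [104  89  39  35  36  46  86 107 111  57  38  36  37  42  41]
240 [105  59  40  38  38  37  88 104 106  65  37  42  45  36  39]
248 [101  41  39  40  44  34 139 220 222 114  46  41  44  35  41]
256 [ 96  47  42  35  47  35  57 219 220  45  43  35  39  35  40]
264 [ 66  42  40  35  39  42  48 215 215  43  43  30  36  35  34]
272 [ 32  32  36  39  31  42  49 215 221  44  47  35  41  30  45]
280 [ 44  47  39  43  34  35  41  85 102  42  36  45  42  39  41]
288 [46 53 50 53 49 36 49 49 52 50 48 48 56 54 55]
```

The door region matches the opening picture, the handle is where it was when shut, the tape roll and tin have not moved, and the arm is clear. I'm handing in.

```bash
python3 -c "
from rig import ticket
print(ticket.hand_in())"
```

```text
the job is handed in; nothing more can be done
None
```

The job is handed in at about 28 s: the door was pulled open through the catch to about 96°, the carton stands upright and lengthwise inside, about 28 mm behind the front edges, and the door was pushed slowly until it stopped firmly shut; the tape and tin match the opening pictures, but I did not check the bottle after the placing.

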